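# Put the bench parts back in their trays

## Task

Put the loose parts away: stand the big capacitor in the larger bay of the long tray and the small capacitor in its smaller bay, one heat sink in each of the two equal bays of the twin tray, and the transformer in the round dish. Set every part down upright on the tray's floor instead of dropping it, and leave the multimeter and the yellow probe where they lie.

Things in the scene. Friction and masses are not known exactly. Their poses are not given: they have to be found in the camera images.
- big_cap_center (a point): big can capacitor: black upright cylinder, 40 mm diameter, 64 mm tall (of which the last 6 mm are two small screw terminals on the metal top). Point at its centre, 32 mm above its underside; z up along the can
- small_cap_center (a point): small can capacitor: black upright cylinder, 25 mm diameter, 50 mm tall (the last 6 mm are two screw terminals). Point at its centre, 25 mm above its underside; z up along the can
- heatsink1_center (a point): finned aluminium heat sink, 25 x 50 mm in plan and 50 mm tall, ridged with upright fins on both faces, standing on the bench. Point at its centre, 25 mm above its underside; x across the 25 mm thickness (the fin tips, a good grip), y along the 50 mm width, z up. One of two alike
- heatsink2_center (a point): finned aluminium heat sink, 25 x 50 mm in plan and 50 mm tall, ridged with upright fins on both faces, standing on the bench. Point at its centre, 25 mm above its underside; x across the 25 mm thickness (the fin tips, a good grip), y along the 50 mm width, z up. One of two alike
- transformer_center (a point): small mains transformer: 42 x 50 mm in plan, 46 mm tall. A dark laminated core (24 mm in x, 50 mm in y, 46 mm tall) with a copper winding bulging from both faces (42 mm in x, 32 mm in y, from 6 to 40 mm up) over a 4 mm foot plate of 42 x 50 mm. Point at its centre, 23 mm above its underside; x through both winding faces (42 mm, a good grip), y along the core's 50 mm, z up. 200 to 310 g
- long_tray_in (a point): long grey tray fixed to the bench, 96 mm (its x) by 196 mm (its y), 16 mm high, walls and floor 4 mm thick, with one 4 mm cross wall off the middle, as high as the rim. Point at the middle of the whole tray, on the upper face of its floor (4 mm above the bench), z up. The larger bay is 112 mm long, its centre at y = -38 mm; the smaller bay is 72 mm long, its centre at y = +58 mm; both 88 mm in x, centred at x = 0
- twin_tray_in (a point): grey tray fixed to the bench, 116 mm (its x) by 172 mm (its y), 16 mm high, walls and floor 4 mm thick, with a 4 mm wall across its middle, as high as the rim, making two equal bays of 108 mm (x) by 80 mm (y) with centres at y = -42 and +42 mm. Point at the middle of the whole tray, on the upper face of its floor (4 mm above the bench), z up. Either heat sink may go in either bay, one in each
- dish_in (a point): round grey dish fixed to the bench, 124 mm outer and 116 mm inner diameter, 16 mm high, floor 4 mm thick. Point at its centre on the upper face of its floor (4 mm above the bench), z up
- meter: handheld multimeter, yellow with a black face, 150 x 74 mm and about 36 mm high (its dial 44 mm), lying on the bench: leave it alone. Origin under its centre; x along its length
- probe: yellow and black high-voltage probe, 250 mm long, up to 46 mm wide and 30 mm high, lying on the bench: leave it alone. Origin underneath, near its black collar, 105 mm from the black handle's end and 145 mm from the tip; x along it towards the tip

How it is judged (in metres and radians):
At the end, for the whole second after the job is handed in: All five parts stand upright (within 7 degrees), at rest, on the floor (within 6 mm) anywhere inside their place: big capacitor in the long tray's larger bay, small one in its smaller bay, one heat sink in each bay of the twin tray, transformer in the dish (x of big_cap_center in the frame of long_tray_in between -0.035 and 0.035 m and y of big_cap_center in the frame of long_tray_in between -0.084 and 0.006 m and z of big_cap_center in the frame of long_tray_in between 0.026 and 0.038 m and x of small_cap_center in the frame of long_tray_in between -0.042 and 0.042 m and y of small_cap_center in the frame of long_tray_in between 0.028 and 0.088 m and z of small_cap_center in the frame of long_tray_in between 0.019 and 0.031 m and ((x of heatsink1_center in the frame of twin_tray_in between -0.05 and 0.05 m and y of heatsink1_center in the frame of twin_tray_in between 0.008 and 0.082 m and z of heatsink1_center in the frame of twin_tray_in between 0.019 and 0.031 m and x of heatsink2_center in the frame of twin_tray_in between -0.05 and 0.05 m and y of heatsink2_center in the frame of twin_tray_in between -0.082 and -0.008 m and z of heatsink2_center in the frame of twin_tray_in between 0.019 and 0.031 m) or (x of heatsink2_center in the frame of twin_tray_in between -0.05 and 0.05 m and y of heatsink2_center in the frame of twin_tray_in between 0.008 and 0.082 m and z of heatsink2_center in the frame of twin_tray_in between 0.019 and 0.031 m and x of heatsink1_center in the frame of twin_tray_in between -0.05 and 0.05 m and y of heatsink1_center in the frame of twin_tray_in between -0.082 and -0.008 m and z of heatsink1_center in the frame of twin_tray_in between 0.019 and 0.031 m)) and horizontal distance between transformer_center and dish_in below 0.042 m and z of transformer_center in the frame of dish_in between 0.017 and 0.029 m and angle between each of big_cap_center, small_cap_center, heatsink1_center, heatsink2_center, transformer_center's own z axis and vertical below 0.12 rad and linear speed of each of big_cap, small_cap, heatsink1, heatsink2, transformer below 0.02 m/s and angular speed of each of big_cap, small_cap, heatsink1, heatsink2, transformer below 0.2 rad/s); the robot touches nothing.
It fails at once if a part is dropped: it falls faster than 0.8 m/s (some 33 mm of fall) out of the fingers ((linear speed of big_cap above 0.8 m/s and contact force between the fingers and big_cap below 0.02 N) or (linear speed of small_cap above 0.8 m/s and contact force between the fingers and small_cap below 0.02 N) or (linear speed of heatsink1 above 0.8 m/s and contact force between the fingers and heatsink1 below 0.02 N) or (linear speed of heatsink2 above 0.8 m/s and contact force between the fingers and heatsink2 below 0.02 N) or (linear speed of transformer above 0.8 m/s and contact force between the fingers and transformer below 0.02 N)).
It fails at once if the multimeter or the probe is shifted by more than 15 mm (distance of any of meter, probe from where it was at the start of the episode above 0.015 m).
It also fails if it takes over 109 s, if anything falls off the work surface, if the arm or the gripper's body presses on something with over 40 N, if the wrist force passes 120 N, or if a joint passes its speed limit or range.

## Robot

A 7-joint arm with a two-finger parallel gripper is mounted at the origin on the work surface. World frame = base frame: x ahead of the robot, y to its left, z up, the work surface at z = 0. Lengths are in mm, angles in rad, forces in N, time in s.
With the tool pointing down it reaches from about 425 to 875 mm from the base axis. Payload 4.7 kg.
Tool frame: the origin (TCP) lies midway between the tips of the shut fingers; the grasp point (between the pads) lies 19 mm behind it; z points along the fingers, y is the line along which they close (so a half turn about z gives the same grasp; the last joint's range is limited). The gripper opens to 85 mm and grips with 20 to 120 N. Pads are 22 mm wide; open, the fingers measure 114 mm over their backs; the gripper's body (76 mm by 85 mm) begins 54 mm behind the grasp point. The pads swing forward as they close: fully open they stand 13 mm farther back than shut.
Start: joints at [1.14, 0.321, -0.07, 1.45, 0.023, 1.371, -0.057], TCP at [279.664, -586.782, 231.349] pointing down, gripper open.
Joint ranges: [-2.86, 2.86], [-0.3, 2.09], [-1.38, 1.24], [0.06, 2.45], [-1.56, 4.7], [0.09, 2.05], [-2.69, 2.69]. Speed limits (rad/s): [2.57, 2.57, 3.14, 3.14, 3.14, 3.14, 3.14].

## Interface

Orientations are given as a unit quaternion [x, y, z, w].
In Python, from rig import bot gives the robot as it stands. The module is installed in compiled form; this text tells all that it offers.
- The arm moves only by the shell command python3 -m handwheel 'ROWS' [OPENING] [FORCE]. ROWS is JSON, a list of rows, each a list of 6 numbers: the shift along the tool's x, y, z as a fraction of full scale, then the turn, a rotation vector about the tool's x, y, z as a fraction of full scale. In form: [[x, y, z, rx, ry, rz], ...]. A call has 1 to 20 rows; each row is the pose to reach, as a shift and turn from the pose commanded when the call began, along the tool's axes at that moment; what a row does not reach only later rows make up. Full scale, the value 1, is 0.4 m for a shift and 1.5 rad for a turn. A row lasts 1/10 s, in which the tool goes at most 50 mm and 8.59 degrees, less where a joint would pass 70% of its speed; a pose out of reach is approached as far as the arm can. A call with a number of a shift or a turn outside -1 to 1 is refused whole. A call with a gripper value outside its range is refused whole. OPENING is the closure, from 0 (fully open) to 1 (shut), set as the call begins (- or left out, the last holds). The fingers move at their own pace and stop on an object; FORCE is the grip in N (left out, the last holds). Time passes only in rows, so rows that repeat a pose let the fingers close. It gives the time, the measured TCP pose, the force, the opening and the grip force at its end, in the units of the state.
- bot.get_obs(): the state, without advancing time (a new reading comes with each control period).
- bot.capture(name): name is "scene" or "side" or "wrist"; returns (picture, depth): 480x640x3 uint8, red, green, blue; 480x640 float32, mm along the optical axis (not along the pixel's ray), 0 where there is no reading.
- bot.calibration(name): a dict with "camera_matrix" (3x3 intrinsics, pixels), "D" ([k1, k2, p1, p2, k3] as OpenCV has them; the pictures are not rectified), "rvec" (rotation vector, rad) and "tvec" (3), from world to camera coordinates, as OpenCV has them. Camera axes: x right, y down, z forward; pixel columns grow to the right and rows downward; lengths in mm; the calibration is good to about 2 mm. A picture is of the moment at which its call begins: read the wrist's pose just before it. calibration takes no time and is no camera call; for the wrist camera it gives the pose at the moment of the call.
- bot.finish_job(): hands the job in; it is judged then, once.
Trained networks look in the newest picture that a camera, given by its name, has taken for a name from the list of things; names that differ only in an ending like _2 or _b are one class to them, and where a whole thing is asked for, a point or a joint stands for the part that bears it (a point fixed in the world has none). Each returns a list of dicts, best first, with "conf" (0 to 1); they miss things now and then, are a little off and sometimes report something else, mostly with a low value. They report only what shows in the picture. A call takes as long as a camera call.
- bot.boxes_of(query, camera): "at" ([column, row] as shares, 0 to 1, of the picture: columns of its width, rows of its height, amid what is visible of it).
- bot.spot_point(query, camera): "at" ([column, row] as shares, 0 to 1, of the picture: columns of its width, rows of its height: a listed point, or the origin of a listed thing).
The state is a dict: "time_s": time; "q": joint angles; "dq": joint speeds; "effort": joint torques, N m; "position": TCP position; "orientation": TCP orientation; "ft_force": force on the tool from outside, world axes, zero at the start; "torque": the same for the moment, N m; "width": finger opening in mm; "finger_force": force on a finger pad.
Only numpy, scipy, OpenCV 4.12 (cv2) and the standard library are available. Lean on these libraries where they do the work, as an engineer would, in place of code of your own. Each camera call takes 0.05 s, during which the arm holds its last target. There are 200 camera calls.

## Working session

There is one attempt and no reset: what is moved stays moved. The work goes in short steps, Python scripts to look and compute and a shell command to move; the robot and the scene stay as the last step left them, time stands still between calls to the robot, and variables do not carry over. Pictures are saved under pics/ and viewed, at most 14 in all, crops included, and the job is handed in when it is done.

```bash
mkdir -p pics
cat > h.py <<'E'
from rig import bot
import numpy as np, cv2
from scipy.spatial.transform import Rotation as R
def cal(n):
    c=bot.calibration(n); return np.array(c["camera_matrix"]),np.array(c["D"]),cv2.Rodrigues(np.array(c["rvec"],float))[0],np.array(c["tvec"],float).ravel()
def ray(c,uv,z):
    K,D,Rm,t=c
    p=cv2.undistortPoints(np.array([[uv]],float),K,D).ravel(); d=Rm.T@np.array([p[0],p[1],1]); o=-Rm.T@t
    return o+d*(z-o[2])/d[2]
def cloud(c,depth):
    K,D,Rm,t=c
    v,u=np.mgrid[0:480,0:640]
    p=cv2.undistortPoints(np.stack([u.ravel(),v.ravel()],1).astype(float)[:,None],K,D)[:,0]
    P=np.c_[p,np.ones(len(p))]*depth.ravel()[:,None]
    W=(P-t)@Rm
    W[depth.ravel()==0]=np.nan
    return W.reshape(480,640,3)
E
python3 - <<'E'
from h import *
o=bot.get_obs(); print(o["time_s"],o["position"],o["orientation"],o["width"])
for n in("scene","side"):
    im,d=bot.capture(n); cv2.imwrite(f"pics/{n}0.png",im[:,:,::-1]); np.save(n+"0.npy",d)
    c=cal(n)
    print(n,"cam",-c[2].T@c[3])
    for q,z in(("big_cap_center",32),("small_cap_center",25),("heatsink1_center",25),("transformer_center",23),("long_tray_in",4),("twin_tray_in",4),("dish_in",4),("meter",0),("probe",0)):
        for r in bot.spot_point(q,n)[:2]:
            uv=np.array(r["at"])*[640,480]
            print(q,round(r["conf"],2),uv.round(),ray(c,uv,z).round()[:2])
E
```

```text
0.0 [ 279.40560464 -586.27825021  230.22344215] [ 9.75369195e-01  2.20576538e-01 -2.47706556e-04 -9.28601641e-04] 85.47371984829492
scene cam [1275.37882165 -390.8118842   911.84061565]
big_cap_center 0.71 [270. 249.] [ 456. -125.]
small_cap_center 0.65 [374. 200.] [395. 226.]
heatsink1_center 0.69 [352. 216.] [429. 134.]
transformer_center 0.84 [311. 235.] [446.  -2.]
long_tray_in 0.73 [428. 233.] [561. 306.]
long_tray_in 0.71 [220. 242.] [ 346. -228.]
dish_in 0.86 [357. 289.] [650.  27.]
meter 0.59 [139. 272.] [ 357. -450.]
probe 0.79 [425. 177.] [341. 452.]
side cam [193.93343869 597.70221488 856.0247438 ]
big_cap_center 0.83 [364. 211.] [ 449. -133.]
small_cap_center 0.67 [313. 355.] [385. 231.]
transformer_center 0.58 [335. 253.] [456.  -0.]
transformer_center 0.36 [347. 165.] [ 554. -266.]
long_tray_in 0.91 [214. 348.] [561. 298.]
twin_tray_in 0.85 [346. 163.] [ 567. -290.]
twin_tray_in 0.49 [255. 228.] [655.   9.]
dish_in 0.69 [256. 231.] [648.  13.]
dish_in 0.19 [265. 468.] [365. 431.]
meter 0.71 [444. 152.] [ 361. -459.]
meter 0.69 [264. 467.] [368. 429.]
probe 0.92 [263. 469.] [367. 433.]
```

View pics/scene0.png

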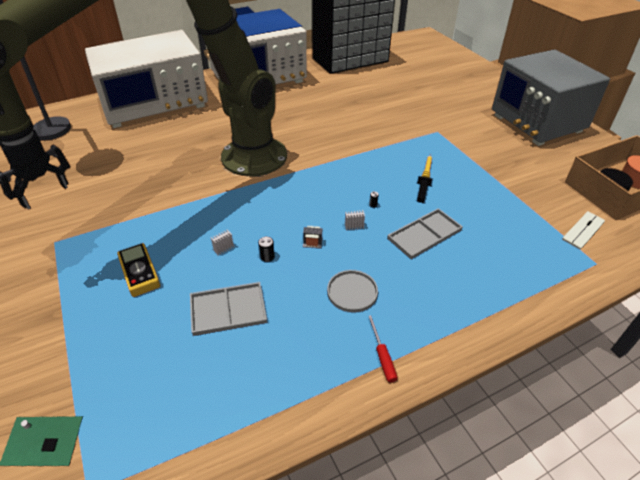

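View pics/side0.png

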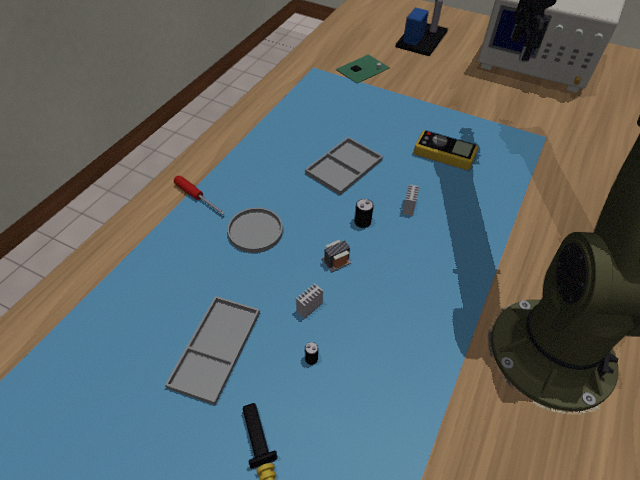

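The scene view shows the heat sinks at (352,219) and (222,242), the big cap at (266,248), the small cap at (374,199) and the transformer at (313,236). The long tray is at right (425,233), the twin tray at left (228,307) and the dish at (353,291). Next I'll get orientations from the depth images.

Run:
```python
from h import *
W=[]
for n in("scene","side"):
    w=cloud(cal(n),np.load(n+"0.npy")).reshape(-1,3); w=w[np.isfinite(w[:,0])]
    m=(w[:,0]>300)&(w[:,0]<760)&(abs(w[:,1])<560)
    print(n,"table z",np.percentile(w[m,2],[10,50,90]).round(1))
    W.append(w[m])
for n,w in zip(("scene","side","both"),W+[np.vstack(W)]):
  print(n)
  for lo,hi in((9,25),(30,80)):
    p=w[(w[:,2]>lo)&(w[:,2]<hi)]
    g=np.zeros((240,560),np.uint8); i=((p[:,0]-290)/2).astype(int); j=((p[:,1]+560)/2).astype(int)
    g[i,j]=255; g2=cv2.morphologyEx(g,cv2.MORPH_CLOSE,np.ones((5,5)))
    k,l,s,c=cv2.connectedComponentsWithStats(g2)
    for a in range(1,k):
        if s[a,4]<40: continue
        q=p[l[i,j]==a].astype(np.float32); r=cv2.minAreaRect(q[:,:2])
        print(lo,len(q),"c",np.round(r[0]),"size",np.round(r[1]),"ang",round(r[2],1),"z",np.percentile(q[:,2],[50,98]).round())
```

```text
scene table z [-1.1  1.7  6.9]
side table z [-1.9  0.4  4.5]
sceneTraceback (most recent call last):
  File "<stdin>", line 17, in <module>
cv2.error: OpenCV(4.12.0) /io/opencv/modules/imgproc/src/convhull.cpp:143: error: (-215:Assertion failed) total >= 0 && (depth == CV_32F || depth == CV_32S) in function 'convexHull'
```

Run:
```python
from h import *
W=[]
for n in("scene","side"):
    w=cloud(cal(n),np.load(n+"0.npy")).reshape(-1,3); w=w[np.isfinite(w[:,0])]
    m=(w[:,0]>300)&(w[:,0]<760)&(abs(w[:,1])<560)
    W.append(w[m])
for n,w in zip(("scene","side"),W):
  print(n)
  for lo,hi in((11,25),(35,80)):
    p=w[(w[:,2]>lo)&(w[:,2]<hi)]
    g=np.zeros((240,560),np.uint8); i=((p[:,0]-290)/2).astype(int); j=((p[:,1]+560)/2).astype(int)
    g[i,j]=255; g2=cv2.morphologyEx(g,cv2.MORPH_CLOSE,np.ones((5,5),np.uint8))
    k,l,s,c=cv2.connectedComponentsWithStats(g2)
    for a in range(1,k):
        if s[a,4]<40: continue
        q=p[l[i,j]==a].astype(np.float32)
        if len(q)<20: continue
        r=cv2.minAreaRect(np.ascontiguousarray(q[:,:2]))
        print(lo,len(q),"c",np.round(r[0]),"size",np.round(r[1]),"ang",round(r[2],1),"z",np.percentile(q[:,2],[50,98]).round())
```

```text
scene
11 36 c [318. 476.] size [16. 45.] ang 48.0 z [21. 24.]
11 139 c [405. 387.] size [46. 97.] ang 39.9 z [22. 25.]
11 83 c [ 378. -226.] size [21. 48.] ang 11.0 z [18. 24.]
11 31 c [397. 220.] size [25. 16.] ang 42.7 z [18. 24.]
11 124 c [ 434. -446.] size [10. 73.] ang 1.1 z [18. 25.]
11 73 c [454. 128.] size [50. 19.] ang 69.7 z [18. 25.]
11 53 c [ 463. -139.] size [37. 15.] ang 64.6 z [18. 25.]
11 68 c [467.  -9.] size [49. 16.] ang 58.0 z [18. 25.]
11 603 c [ 571. -282.] size [172. 120.] ang 76.6 z [16. 20.]
11 484 c [561. 293.] size [101. 200.] ang 9.4 z [15. 20.]
11 312 c [653.  11.] size [122. 125.] ang 58.5 z [15. 19.]
35 778 c [ 369. -450.] size [140.  69.] ang 3.2 z [37. 46.]
35 168 c [ 373. -228.] size [29. 49.] ang 17.1 z [48. 53.]
35 53 c [393. 226.] size [23. 24.] ang 57.4 z [45. 50.]
35 215 c [452.  -1.] size [48. 48.] ang 62.8 z [45. 50.]
35 231 c [ 451. -133.] size [43. 38.] ang 6.4 z [57. 65.]
35 151 c [449. 130.] size [51. 29.] ang 69.1 z [47. 53.]
side
11 226 c [ 365. -413.] size [131.  13.] ang 1.9 z [18. 25.]
11 891 c [396. 407.] size [ 43. 125.] ang 53.8 z [22. 25.]
11 68 c [ 443. -120.] size [38. 18.] ang 29.0 z [18. 25.]
11 85 c [445.  17.] size [47. 17.] ang 24.7 z [18. 25.]
11 102 c [439. 139.] size [55. 23.] ang 49.9 z [18. 25.]
11 466 c [ 570. -279.] size [178. 120.] ang 76.2 z [14. 18.]
11 1006 c [560. 295.] size [ 99. 199.] ang 9.3 z [15. 18.]
11 308 c [651.  14.] size [122. 124.] ang 44.8 z [14. 18.]
35 570 c [ 364. -446.] size [128.  67.] ang 4.2 z [37. 44.]
35 216 c [ 370. -225.] size [27. 57.] ang 13.0 z [47. 52.]
35 155 c [390. 229.] size [22. 23.] ang 28.8 z [44. 50.]
35 378 c [453.   1.] size [53. 45.] ang 59.2 z [43. 48.]
35 291 c [ 449. -129.] size [40. 40.] ang 41.2 z [57. 64.]
35 346 c [447. 133.] size [52. 27.] ang 72.3 z [47. 52.]
```

Positions agree between the two cameras. I'll write a helper that converts a goal into row values, then go above heat sink A at (371,-226).

```bash
cat > go.py <<'E'
# prints row for goal: x y z [yaw of tool y, deg, mod 180]
from h import *
import sys
a=[float(v) for v in sys.argv[1:]]
o=bot.get_obs(); p=np.array(o["position"]); r=R.from_quat(o["orientation"])
ty=r.as_matrix()[:,1]; cur=np.degrees(np.arctan2(ty[1],ty[0]))
yaw=cur+((a[3]-cur+90)%180-90) if len(a)>3 else cur
g=R.from_euler("z",yaw+90,degrees=True)*R.from_quat([1,0,0,0])
s=r.inv().apply(np.array(a[:3])-p)/400; w=(r.inv()*g).as_rotvec()/1.5
print("t",round(o["time_s"],2),"pos",p.round(1),"yaw",round(cur,1),"->",round(yaw,1),"width",round(o["width"],1),"q1,q7",np.round([o["q"][0],o["q"][6]],2))
print("ROW",np.r_[s,w].round(3).tolist(),"dist rows",round(np.linalg.norm(s)*8,1),"turn rows",round(np.linalg.norm(w)*10,1))
E
python3 go.py 371 -226 190 15
```

```text
t 1.0 pos [ 279.7 -586.8  231.4] yaw -64.5 -> 15.0 width 85.3 q1,q7 [ 1.14 -0.06]
ROW [0.594, -0.716, 0.103, 0.0, 0.0, -0.925] dist rows 7.5 turn rows 9.3
```

```bash
python3 -m handwheel '[[0.2,-0.24,0.03,0,0,-0.1],[0.3,-0.36,0.05,0,0,-0.2],[0.4,-0.48,0.07,0,0,-0.3],[0.5,-0.6,0.09,0,0,-0.4],[0.56,-0.68,0.1,0,0,-0.5],[0.594,-0.716,0.103,0,0,-0.6],[0.594,-0.716,0.103,0,0,-0.7],[0.594,-0.716,0.103,0,0,-0.8],[0.594,-0.716,0.103,0,0,-0.9],[0.594,-0.716,0.103,0,0,-0.925],[0.594,-0.716,0.103,0,0,-0.925],[0.594,-0.716,0.103,0,0,-0.925]]' 0 40
cat > look.py <<'E'
# wrist look: fits a rect to points above height lo near x y
from h import *
import sys
x,y,lo=[float(v) for v in sys.argv[1:4]]; name=sys.argv[4]
c=cal("wrist"); im,d=bot.capture("wrist"); cv2.imwrite(f"pics/{name}.png",im[:,:,::-1])
w=cloud(c,d).reshape(-1,3); w=w[np.isfinite(w[:,0])]
print("cam",(-c[2].T@c[3]).round(),"mat z",np.median(w[(w[:,2]<5)&(w[:,2]>-6),2]).round(1))
q=w[(w[:,2]>lo)&(w[:,2]<80)&(np.hypot(w[:,0]-x,w[:,1]-y)<50)].astype(np.float32)
if len(q)>20:
    r=cv2.minAreaRect(np.ascontiguousarray(q[:,:2])); print(len(q),"c",np.round(r[0],1),"size",np.round(r[1],1),"ang",round(r[2],1),"ztop",np.percentile(q[:,2],98).round(1))
E
python3 look.py 371 -226 35 w1; python3 go.py 371 -226 190 15
```

```text
time_s: 2.2
position: [370.9, -226.1, 190.3]
orientation: [0.609, 0.793, -0.0, 0.0]
ft_force: [-1.1, -0.3, -0.4]
width: 85.6
finger_force: 0.0
cam [ 351. -151.  334.] mat z 1.5
1803 c [ 372.7 -227.7] size [25.  51.1] ang 13.0 ztop 52.0
t 2.25 pos [ 370.9 -226.2  190.2] yaw 14.9 -> 15.0 width 85.2 q1,q7 [0.89 0.79]
ROW [0.0, 0.0, 0.001, 0.0, 0.0, -0.001] dist rows 0.0 turn rows 0.0
```

View pics/w1.png

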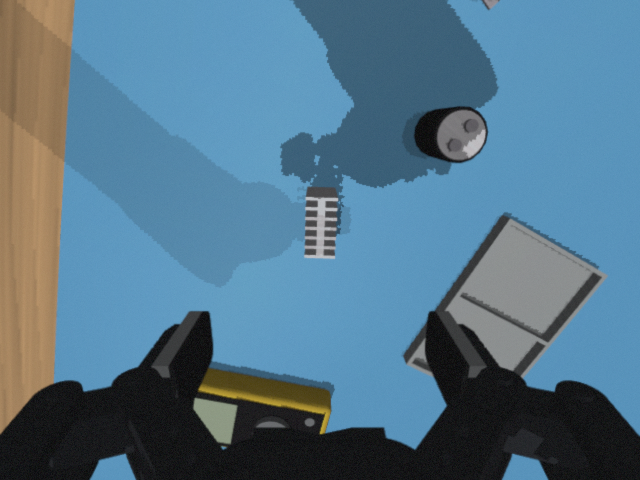

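The wrist view shows the heat sink at (321,222), squarely between the fingers with its fin tips facing the pads. Fit: (372.7,-227.7), 13°. Descending to z 14 and gripping.

```bash
python3 go.py 372.7 -227.7 14 13; python3 go.py 372.7 -227.7 60 13
```

```text
t 2.25 pos [ 370.9 -226.2  190.2] yaw 14.9 -> 13.0 width 85.2 q1,q7 [0.89 0.79]
ROW [-0.005, 0.003, 0.441, 0.0, 0.0, 0.022] dist rows 3.5 turn rows 0.2
t 2.25 pos [ 370.9 -226.2  190.2] yaw 14.9 -> 13.0 width 85.2 q1,q7 [0.89 0.79]
ROW [-0.005, 0.003, 0.326, 0.0, 0.0, 0.022] dist rows 2.6 turn rows 0.2
```

```bash
python3 -m handwheel '[[-0.005,0.003,0.1,0,0,0.022],[-0.005,0.003,0.2,0,0,0.022],[-0.005,0.003,0.3,0,0,0.022],[-0.005,0.003,0.37,0,0,0.022],[-0.005,0.003,0.41,0,0,0.022],[-0.005,0.003,0.44,0,0,0.022],[-0.005,0.003,0.44,0,0,0.022]]' 0 40; python3 -m handwheel '[[0,0,0,0,0,0],[0,0,0,0,0,0],[0,0,0,0,0,0],[0,0,0,0,0,0],[0,0,0,0,0,0],[0,0,0,0,0,0],[0,0,0,0,0,0],[0,0,0,0,0,0]]' 1 40
```

```text
time_s: 2.95
position: [371.6, -227.1, 12.8]
orientation: [0.622, 0.783, 0.0, -0.001]
ft_force: [-0.1, 0.2, 0.6]
width: 85.3
finger_force: 0.0
time_s: 3.75
position: [373.1, -228.1, 14.8]
orientation: [0.622, 0.783, -0.0, 0.001]
ft_force: [-0.6, -0.0, 6.5]
width: 24.6
finger_force: 40.2
```

```bash
python3 go.py 560 -322 65 -13.5;  python3 go.py 560 -322 19 -13.5
```

```text
t 3.75 pos [ 373.1 -228.1   14.8] yaw 13.1 -> -13.5 width 24.6 q1,q7 [0.87 0.66]
ROW [-0.335, 0.402, -0.125, 0.001, 0.001, 0.309] dist rows 4.3 turn rows 3.1
t 3.75 pos [ 373.1 -228.1   14.8] yaw 13.1 -> -13.5 width 24.6 q1,q7 [0.87 0.66]
ROW [-0.335, 0.402, -0.01, 0.001, 0.001, 0.309] dist rows 4.2 turn rows 3.1
```

```bash
python3 -m handwheel '[[0,0,-0.04,0,0,0],[0,0,-0.12,0,0,0],[-0.03,0.04,-0.15,0,0,0.05],[-0.1,0.12,-0.15,0,0,0.1],[-0.17,0.2,-0.15,0,0,0.15],[-0.24,0.28,-0.15,0,0,0.2],[-0.3,0.36,-0.15,0,0,0.25],[-0.335,0.402,-0.14,0,0,0.309],[-0.335,0.402,-0.12,0,0,0.309],[-0.335,0.402,-0.08,0,0,0.309],[-0.335,0.402,-0.05,0,0,0.309],[-0.335,0.402,-0.03,0,0,0.309],[-0.335,0.402,-0.018,0,0,0.309],[-0.335,0.402,-0.012,0,0,0.309],[-0.335,0.402,-0.012,0,0,0.309]]' 1 40; python3 go.py 560 -322 19 -13.5
```

```text
time_s: 5.25
position: [559.5, -321.8, 19.4]
orientation: [0.785, 0.619, -0.0, 0.0]
ft_force: [0.4, 0.2, -1.4]
width: 24.7
finger_force: 39.8
t 5.25 pos [ 559.5 -321.8   19.4] yaw -13.5 -> -13.5 width 24.7 q1,q7 [0.73 0.12]
ROW [-0.0, 0.001, 0.001, 0.0, 0.0, 0.0] dist rows 0.0 turn rows 0.0
```

```bash
python3 -m handwheel '[[0,0,0.002,0,0,0],[0,0,0.002,0,0,0]]' ; python3 -m handwheel '[[0,0,0,0,0,0],[0,0,0,0,0,0],[0,0,0,0,0,0],[0,0,0,0,0,0],[0,0,-0.03,0,0,0],[0,0,-0.1,0,0,0],[0,0,-0.2,0,0,0],[0,0,-0.3,0,0,0],[0,0,-0.4,0,0,0],[0,0,-0.4,0,0,0]]' 0.4; python3 look.py 560 -322 35 w2; python3 go.py 450 -131 180 -20
```

```text
time_s: 5.45
position: [560.1, -322.1, 18.9]
orientation: [0.785, 0.619, 0.0, 0.001]
ft_force: [-0.4, 0.6, 2.1]
width: 24.6
finger_force: 39.9
time_s: 6.45
position: [563.3, -323.3, 186.6]
orientation: [0.785, 0.619, 0.002, 0.006]
ft_force: [-0.0, 0.1, 0.4]
width: 51.5
finger_force: 0.0
cam [ 580. -247.  330.] mat z 1.6
2091 c [ 560.7 -321.6] size [50.5 25. ] ang 76.6 ztop 55.9
t 6.5 pos [ 561.8 -322.6  183.2] yaw -13.5 -> -20.0 width 51.3 q1,q7 [0.75 0.16]
ROW [0.401, -0.383, 0.004, 0.005, 0.001, 0.076] dist rows 4.4 turn rows 0.8
```

View pics/w2.png

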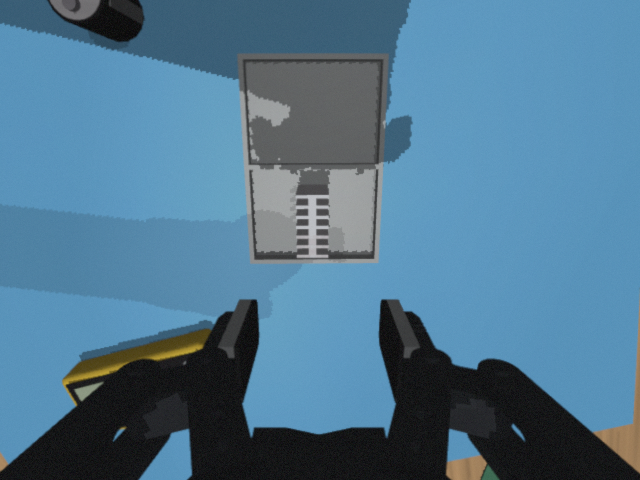

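Heat sink A stands centred in the lower bay of the twin tray (312,225). Next, the big cap.

```bash
python3 -m handwheel '[[0.08,-0.076,0,0.005,0,0],[0.16,-0.15,0,0.005,0,0],[0.24,-0.23,0,0.005,0,0],[0.32,-0.31,0.03,0.005,0,0],[0.37,-0.355,0.06,0.005,0,0],[0.401,-0.383,0.08,0.005,0,0],[0.401,-0.383,0.08,0.005,0,0],[0.401,-0.383,0.08,0.005,0,0]]' 0 40; python3 look.py 450 -131 50 w3; python3 go.py 450 -131 24 -20
```

```text
time_s: 7.3
position: [448.0, -130.6, 146.2]
orientation: [0.785, 0.619, -0.002, -0.003]
ft_force: [-0.6, -0.5, 0.6]
width: 85.6
finger_force: 0.0
cam [467. -56. 289.] mat z 1.5
2797 c [ 451.1 -132.3] size [39.4 39.2] ang 16.4 ztop 65.3
t 7.35 pos [ 448.4 -131.2  146.5] yaw -13.5 -> -20.0 width 85.1 q1,q7 [ 0.68 -0.01]
ROW [0.001, 0.006, 0.306, -0.004, 0.001, 0.075] dist rows 2.4 turn rows 0.8
```

```bash
python3 -m handwheel '[[-0.001,0.007,0.08,-0.004,0,0],[-0.001,0.007,0.18,-0.004,0,0],[-0.001,0.007,0.26,-0.004,0,0],[-0.001,0.007,0.3,-0.004,0,0],[-0.001,0.007,0.316,-0.004,0,0],[-0.001,0.007,0.316,-0.004,0,0]]' 0 40; python3 -m handwheel '[[0,0,0,0,0,0],[0,0,0,0,0,0],[0,0,0,0,0,0],[0,0,0,0,0,0],[0,0,0,0,0,0],[0,0,0,0,0,0]]' 1 50;  python3 go.py 567 256.5 110 9.3;  python3 go.py 567 256.5 24.5 9.3
```

```text
time_s: 7.95
position: [449.8, -131.6, 19.3]
orientation: [0.785, 0.619, -0.001, -0.001]
ft_force: [0.5, -0.2, -0.1]
width: 85.4
finger_force: 0.0
time_s: 8.55
position: [450.6, -131.3, 20.9]
orientation: [0.785, 0.619, -0.0, 0.0]
ft_force: [-0.6, 0.5, 6.2]
width: 38.8
finger_force: 50.0
t 8.55 pos [ 450.6 -131.3   20.9] yaw -13.5 -> 9.3 width 38.8 q1,q7 [ 0.65 -0.1 ]
ROW [1.01, 0.057, -0.224, 0.0, 0.001, -0.265] dist rows 8.3 turn rows 2.6
t 8.55 pos [ 450.6 -131.3   20.9] yaw -13.5 -> 9.3 width 38.8 q1,q7 [ 0.65 -0.1 ]
ROW [1.011, 0.057, -0.01, 0.0, 0.001, -0.265] dist rows 8.1 turn rows 2.6
```

```bash
python3 -m handwheel '[[0,0,-0.04,0,0,0],[0,0,-0.1,0,0,0],[0,0,-0.17,0,0,0],[0.04,0,-0.22,0,0,0],[0.1,0,-0.22,0,0,-0.03],[0.18,0.01,-0.22,0,0,-0.06],[0.28,0.01,-0.22,0,0,-0.1],[0.38,0.02,-0.22,0,0,-0.13],[0.48,0.03,-0.22,0,0,-0.16],[0.58,0.03,-0.22,0,0,-0.19],[0.68,0.04,-0.22,0,0,-0.22],[0.76,0.05,-0.22,0,0,-0.25],[0.83,0.05,-0.22,0,0,-0.265],[0.88,0.05,-0.21,0,0,-0.265],[0.92,0.05,-0.2,0,0,-0.265]]' 1 50;  python3 go.py 567 256.5 25.8 9.3
```

```text
time_s: 10.05
position: [553.2, 225.7, 97.9]
orientation: [0.646, 0.764, -0.001, -0.002]
ft_force: [-0.0, 0.6, -0.8]
width: 38.9
finger_force: 50.5
t 10.05 pos [553.2 225.7  97.9] yaw 9.6 -> 9.3 width 38.9 q1,q7 [ 0.15 -0.47]
ROW [0.07, 0.047, 0.18, -0.002, -0.001, 0.003] dist rows 1.6 turn rows 0.0
```

```bash
python3 -m handwheel '[[0.04,0.02,0,0,0,0],[0.081,0.041,0.02,0,0,0],[0.081,0.041,0.06,0,0,0],[0.081,0.041,0.11,0,0,0],[0.081,0.041,0.15,0,0,0],[0.081,0.041,0.17,0,0,0],[0.081,0.041,0.18,0,0,0],[0.081,0.041,0.187,0,0,0],[0.081,0.041,0.189,0,0,0],[0.081,0.041,0.189,0,0,0]]'
```

```text
time_s: 11.05
position: [566.0, 257.0, 24.9]
orientation: [0.647, 0.762, -0.0, -0.0]
ft_force: [-0.9, -0.2, 2.4]
width: 39.1
finger_force: 50.9
```

```bash
python3 -m handwheel '[[0,0,0,0,0,0],[0,0,0,0,0,0],[0,0,0,0,0,0],[0,0,0,0,0,0],[0,0,-0.03,0,0,0],[0,0,-0.1,0,0,0],[0,0,-0.2,0,0,0],[0,0,-0.3,0,0,0],[0,0,-0.37,0,0,0],[0,0,-0.37,0,0,0]]' 0.3; python3 look.py 566 257 50 w4; python3 go.py 448 131 170 -19.5
```

```text
time_s: 12.05
position: [568.4, 258.9, 178.2]
orientation: [0.647, 0.762, 0.004, 0.002]
ft_force: [0.2, 0.1, 0.2]
width: 59.7
finger_force: 0.0
cam [555. 335. 322.] mat z 1.6
2325 c [566.  256.1] size [39.3 38.7] ang 54.3 ztop 69.4
t 12.1 pos [567.3 258.  175.4] yaw 9.3 -> -19.5 width 59.4 q1,q7 [ 0.11 -0.49]
ROW [-0.265, -0.346, 0.012, 0.002, -0.002, 0.335] dist rows 3.5 turn rows 3.4
```

View pics/w4.png

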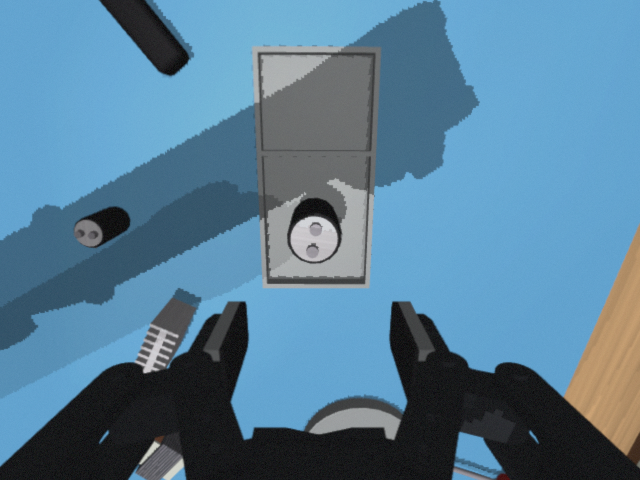

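The big cap (315,230) stands upright in the larger bay, and the empty smaller bay is at (317,105). Next, heat sink B.

```bash
python3 -m handwheel '[[-0.06,-0.07,0,0,0,0.08],[-0.13,-0.17,0,0,0,0.16],[-0.2,-0.26,0,0,0,0.24],[-0.24,-0.32,0.02,0,0,0.3],[-0.265,-0.346,0.04,0,0,0.335],[-0.265,-0.346,0.06,0,0,0.335],[-0.265,-0.346,0.06,0,0,0.335],[-0.265,-0.346,0.06,0,0,0.335]]' 0 40; python3 look.py 448 131 35 w5; python3 go.py 448 131 14 -19.5
```

```text
time_s: 12.9
position: [446.7, 131.0, 148.0]
orientation: [0.816, 0.578, -0.0, -0.001]
ft_force: [-0.3, 0.8, 1.0]
width: 85.3
finger_force: 0.0
cam [473. 204. 291.] mat z 1.6
2546 c [449.  130.6] size [50.7 25.1] ang 72.5 ztop 51.8
t 12.95 pos [446.9 131.1 148.2] yaw -19.4 -> -19.5 width 85.4 q1,q7 [ 0.33 -0.68]
ROW [0.0, 0.003, 0.336, -0.001, -0.001, 0.002] dist rows 2.7 turn rows 0.0
```

```bash
python3 -m handwheel '[[0,0.006,0.08,0,0,-0.023],[0,0.006,0.18,0,0,-0.023],[0,0.006,0.28,0,0,-0.023],[0,0.006,0.32,0,0,-0.023],[0,0.006,0.336,0,0,-0.023],[0,0.006,0.336,0,0,-0.023]]' 0 40; python3 -m handwheel '[[0,0,0,0,0,0],[0,0,0,0,0,0],[0,0,0,0,0,0],[0,0,0,0,0,0],[0,0,0,0,0,0],[0,0,0,0,0,0],[0,0,0,0,0,0]]' 1 40;  python3 go.py 580 -240 110 -13.5
```

```text
time_s: 13.55
position: [448.6, 130.0, 13.4]
orientation: [0.806, 0.592, -0.001, -0.001]
ft_force: [-0.4, -0.1, -0.5]
width: 85.6
finger_force: 0.0
time_s: 14.25
position: [449.2, 129.2, 14.5]
orientation: [0.806, 0.591, -0.0, -0.0]
ft_force: [-0.4, -0.4, 6.5]
width: 24.6
finger_force: 40.2
t 14.25 pos [449.2 129.2  14.5] yaw -17.5 -> -13.5 width 24.6 q1,q7 [ 0.28 -0.79]
ROW [-0.782, 0.59, -0.239, -0.0, -0.0, -0.047] dist rows 8.1 turn rows 0.5
```

```bash
python3 -m handwheel '[[0,0,-0.04,0,0,0],[0,0,-0.12,0,0,0],[-0.03,0.02,-0.2,0,0,0],[-0.09,0.07,-0.24,0,0,-0.01],[-0.17,0.13,-0.24,0,0,-0.02],[-0.26,0.196,-0.24,0,0,-0.03],[-0.35,0.264,-0.24,0,0,-0.04],[-0.44,0.332,-0.24,0,0,-0.047],[-0.53,0.4,-0.24,0,0,-0.047],[-0.62,0.468,-0.24,0,0,-0.047],[-0.7,0.528,-0.22,0,0,-0.047],[-0.75,0.566,-0.2,0,0,-0.047],[-0.782,0.59,-0.17,0,0,-0.047],[-0.782,0.59,-0.12,0,0,-0.047],[-0.782,0.59,-0.08,0,0,-0.047],[-0.782,0.59,-0.04,0,0,-0.047],[-0.782,0.59,-0.025,0,0,-0.047],[-0.782,0.59,-0.015,0,0,-0.047],[-0.782,0.59,-0.01,0,0,-0.047],[-0.782,0.59,-0.01,0,0,-0.047]]' 1 40
python3 -m handwheel '[[0,0,0,0,0,0],[0,0,0,0,0,0],[0,0,0,0,0,0],[0,0,0,0,0,0],[0,0,-0.03,0,0,0],[0,0,-0.1,0,0,0],[0,0,-0.2,0,0,0],[0,0,-0.3,0,0,0],[0,0,-0.37,0,0,0],[0,0,-0.37,0,0,0]]' 0.4; python3 look.py 580 -240 35 w6; python3 go.py 452 -2 165 -30
```

```text
time_s: 16.25
position: [580.2, -240.0, 18.6]
orientation: [0.785, 0.62, -0.0, 0.0]
ft_force: [1.5, 0.6, 0.5]
width: 24.3
finger_force: 39.6
time_s: 17.25
position: [582.9, -241.0, 172.0]
orientation: [0.785, 0.619, 0.002, 0.004]
ft_force: [0.6, 0.5, 0.9]
width: 50.7
finger_force: 0.0
cam [ 600. -165.  315.] mat z 1.6
2322 c [ 581.1 -238.6] size [50.4 25. ] ang 76.6 ztop 55.8
t 17.3 pos [ 581.5 -240.6  169.2] yaw -13.5 -> -30.0 width 51.0 q1,q7 [0.68 0.01]
ROW [0.505, -0.454, 0.008, 0.003, 0.0, 0.192] dist rows 5.4 turn rows 1.9
```

View pics/w6.png

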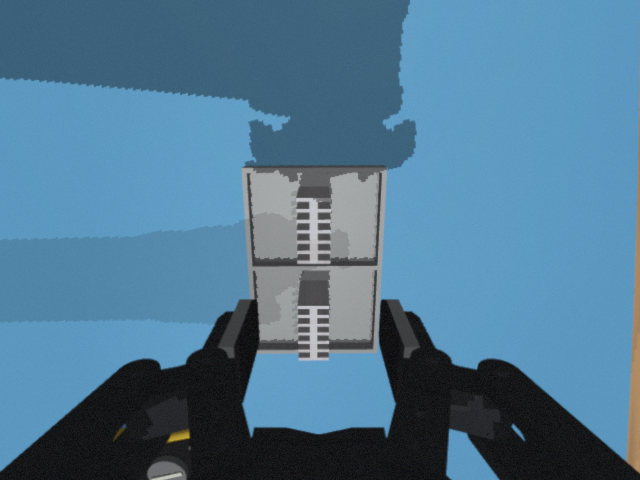

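Both heat sinks stand in their bays, at (313,230) and (313,330). Next, the transformer.

```bash
python3 -m handwheel '[[0.06,-0.05,0,0,0,0.04],[0.14,-0.12,0,0,0,0.08],[0.23,-0.2,0,0,0,0.12],[0.32,-0.28,0,0,0,0.16],[0.4,-0.36,0,0,0,0.19],[0.46,-0.41,0.02,0,0,0.19],[0.505,-0.454,0.05,0,0,0.19],[0.505,-0.454,0.06,0,0,0.19],[0.505,-0.454,0.06,0,0,0.19]]' 0 40; python3 look.py 452 0 30 w7; python3 go.py 452 0 12 -30
```

```text
time_s: 18.2
position: [449.0, -1.6, 140.6]
orientation: [0.865, 0.502, -0.002, -0.001]
ft_force: [0.5, 0.1, 0.3]
width: 85.1
finger_force: 0.0
cam [489.  66. 284.] mat z 1.6
3980 c [453.9  -1. ] size [51. 42.] ang 57.8 ztop 47.9
t 18.25 pos [449.9  -2.2 141.2] yaw -29.8 -> -30.0 width 85.4 q1,q7 [ 0.51 -0.56]
ROW [0.008, 0.003, 0.323, -0.001, 0.001, 0.002] dist rows 2.6 turn rows 0.0
```

View pics/w7.png

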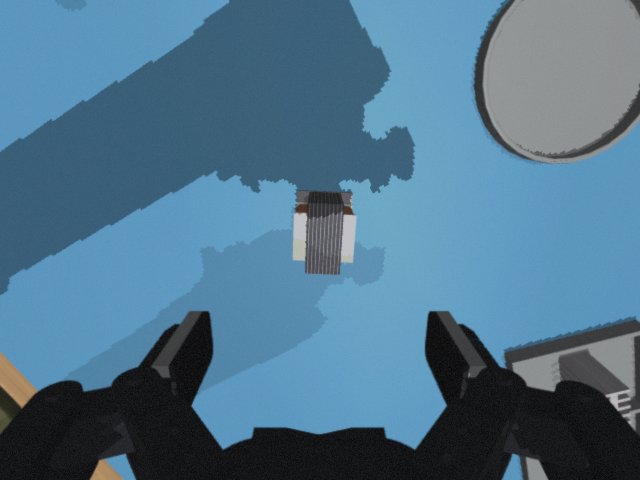

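The view shows the transformer at (323,232) with its winding faces left and right, so the pads close on them. Grasping.

```bash
python3 -m handwheel '[[0.008,0.007,0.08,0,0,0.028],[0.008,0.007,0.18,0,0,0.028],[0.008,0.007,0.26,0,0,0.028],[0.008,0.007,0.31,0,0,0.028],[0.008,0.007,0.323,0,0,0.028],[0.008,0.007,0.323,0,0,0.028]]' 0 40; python3 -m handwheel '[[0,0,0,0,0,0],[0,0,0,0,0,0],[0,0,0,0,0,0],[0,0,0,0,0,0],[0,0,0,0,0,0],[0,0,0,0,0,0]]' 1 60;  python3 go.py 652 12 80
```

```text
time_s: 18.85
position: [454.0, -0.7, 12.1]
orientation: [0.876, 0.483, -0.001, -0.001]
ft_force: [0.2, 0.3, -0.0]
width: 85.6
finger_force: 0.0
time_s: 19.45
position: [455.0, -0.1, 13.8]
orientation: [0.875, 0.483, 0.0, 0.0]
ft_force: [-1.4, 0.6, 6.3]
width: 40.8
finger_force: 62.8
t 19.45 pos [ 4.55e+02 -1.00e-01  1.38e+01] yaw -32.2 -> -32.2 width 40.8 q1,q7 [ 0.47 -0.73]
ROW [0.288, 0.401, -0.165, 0.0, -0.0, 0.0] dist rows 4.2 turn rows 0.0
```

```bash
python3 -m handwheel '[[0,0,-0.04,0,0,0],[0,0,-0.1,0,0,0],[0.03,0.04,-0.15,0,0,0],[0.08,0.11,-0.16,0,0,0],[0.13,0.18,-0.16,0,0,0],[0.18,0.25,-0.16,0,0,0],[0.23,0.32,-0.16,0,0,0],[0.265,0.37,-0.15,0,0,0],[0.288,0.401,-0.13,0,0,0],[0.288,0.401,-0.09,0,0,0],[0.288,0.401,-0.05,0,0,0],[0.288,0.401,-0.028,0,0,0],[0.288,0.401,-0.016,0,0,0],[0.288,0.401,-0.01,0,0,0],[0.288,0.401,-0.01,0,0,0]]'
python3 -m handwheel '[[0,0,0,0,0,0],[0,0,0,0,0,0],[0,0,0,0,0,0],[0,0,0,0,0,0],[0,0,-0.03,0,0,0],[0,0,-0.1,0,0,0],[0,0,-0.2,0,0,0],[0,0,-0.3,0,0,0],[0,0,-0.37,0,0,0],[0,0,-0.37,0,0,0]]' 0.28; python3 look.py 652 12 30 w8; python3 go.py 391 227 165 10
```

```text
time_s: 20.95
position: [649.0, 11.6, 17.9]
orientation: [0.875, 0.483, -0.003, -0.001]
ft_force: [-8.5, -0.7, 8.9]
width: 41.0
finger_force: 63.0
time_s: 21.95
position: [654.5, 12.7, 170.8]
orientation: [0.875, 0.483, 0.004, 0.002]
ft_force: [0.0, -0.7, 0.2]
width: 61.7
finger_force: 0.0
cam [695.  78. 315.] mat z 1.5
3284 c [649.5  10.4] size [50.9 42.1] ang 57.7 ztop 51.9
t 22.0 pos [653.1  12.3 167.9] yaw -32.2 -> 10.0 width 61.5 q1,q7 [ 0.36 -0.77]
ROW [0.105, -0.84, 0.004, 0.003, -0.001, -0.491] dist rows 6.8 turn rows 4.9
```

View pics/w8.png

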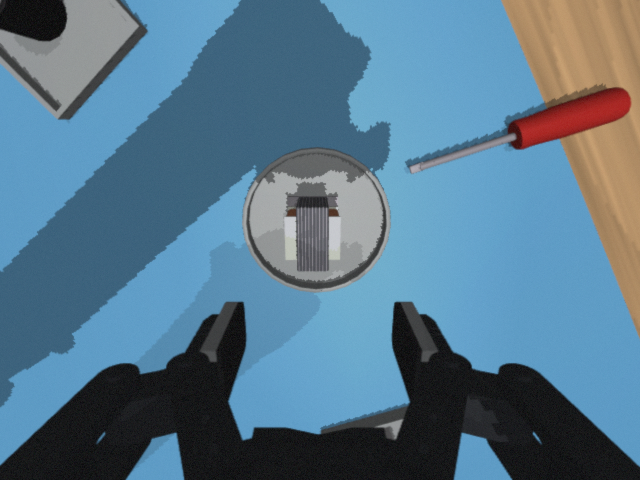

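The transformer stands flat in the dish (313,235). Last, the small cap.

```bash
python3 -m handwheel '[[0.01,-0.08,0,0,0,-0.05],[0.02,-0.18,0,0,0,-0.12],[0.035,-0.29,0,0,0,-0.2],[0.05,-0.4,0,0,0,-0.28],[0.065,-0.51,0,0,0,-0.36],[0.08,-0.62,0,0,0,-0.43],[0.09,-0.73,0,0,0,-0.49],[0.1,-0.8,0.02,0,0,-0.49],[0.105,-0.84,0.05,0,0,-0.49],[0.105,-0.84,0.06,0,0,-0.49],[0.105,-0.84,0.06,0,0,-0.49]]' 0 40; python3 look.py 391 227 35 w9; python3 go.py 391 227 14 10
```

```text
time_s: 23.1
position: [389.0, 225.6, 139.8]
orientation: [0.643, 0.766, -0.001, -0.001]
ft_force: [0.6, -0.4, -0.4]
width: 85.3
finger_force: 0.0
cam [376. 302. 283.] mat z 1.6
1081 c [392.5 227.3] size [24.6 24.5] ang 58.5 ztop 51.2
t 23.15 pos [389.8 225.5 140.3] yaw 9.8 -> 10.0 width 85.4 q1,q7 [ 0.29 -0.39]
ROW [0.003, 0.004, 0.316, -0.002, -0.0, -0.002] dist rows 2.5 turn rows 0.0
```

```bash
python3 -m handwheel '[[0.003,0.007,0.08,0,0,0],[0.003,0.007,0.18,0,0,0],[0.003,0.007,0.26,0,0,0],[0.003,0.007,0.3,0,0,0],[0.003,0.007,0.316,0,0,0],[0.003,0.007,0.316,0,0,0]]' 0 40; python3 -m handwheel '[[0,0,0,0,0,0],[0,0,0,0,0,0],[0,0,0,0,0,0],[0,0,0,0,0,0],[0,0,0,0,0,0],[0,0,0,0,0,0],[0,0,0,0,0,0]]' 1 40;  python3 go.py 552 351 80 9.3
```

```text
time_s: 23.75
position: [392.1, 227.6, 13.8]
orientation: [0.644, 0.765, -0.001, -0.001]
ft_force: [1.0, -0.6, 0.8]
width: 85.6
finger_force: 0.0
time_s: 24.45
position: [392.2, 228.3, 15.0]
orientation: [0.643, 0.766, -0.0, -0.0]
ft_force: [-1.3, -1.7, 6.2]
width: 24.2
finger_force: 39.1
t 24.45 pos [392.2 228.3  15. ] yaw 9.9 -> 9.3 width 24.2 q1,q7 [ 0.21 -0.6 ]
ROW [0.233, 0.446, -0.163, -0.0, -0.0, 0.007] dist rows 4.2 turn rows 0.1
```

```bash
python3 -m handwheel '[[0,0,-0.04,0,0,0],[0,0,-0.1,0,0,0],[0.03,0.05,-0.15,0,0,0],[0.065,0.125,-0.16,0,0,0],[0.105,0.2,-0.16,0,0,0],[0.145,0.28,-0.16,0,0,0],[0.185,0.355,-0.16,0,0,0],[0.215,0.41,-0.15,0,0,0],[0.233,0.446,-0.13,0,0,0],[0.233,0.446,-0.09,0,0,0],[0.233,0.446,-0.05,0,0,0],[0.233,0.446,-0.028,0,0,0],[0.233,0.446,-0.016,0,0,0],[0.233,0.446,-0.01,0,0,0],[0.233,0.446,-0.01,0,0,0]]'
python3 -m handwheel '[[0,0,0,0,0,0],[0,0,0,0,0,0],[0,0,0,0,0,0],[0,0,0,0,0,0],[0,0,-0.03,0,0,0],[0,0,-0.1,0,0,0],[0,0,-0.2,0,0,0],[0,0,-0.3,0,0,0],[0,0,-0.4,0,0,0],[0,0,-0.4,0,0,0],[0,0,-0.4,0,0,0]]' 0.4; python3 look.py 552 351 35 w10
python3 - <<'E'
from h import *
im,d=bot.capture("side"); cv2.imwrite("pics/side1.png",im[:,:,::-1])
E
```

```text
time_s: 25.95
position: [550.7, 350.0, 19.1]
orientation: [0.643, 0.766, -0.001, -0.0]
ft_force: [-2.6, -1.3, 4.7]
width: 23.7
finger_force: 39.6
time_s: 27.05
position: [552.1, 351.3, 180.0]
orientation: [0.643, 0.766, 0.001, 0.0]
ft_force: [0.4, 0.5, -0.8]
width: 51.2
finger_force: 0.0
cam [538. 427. 323.] mat z 1.6
866 c [551.1 349.1] size [24.6 24.2] ang 43.8 ztop 55.3
```

View pics/w10.png

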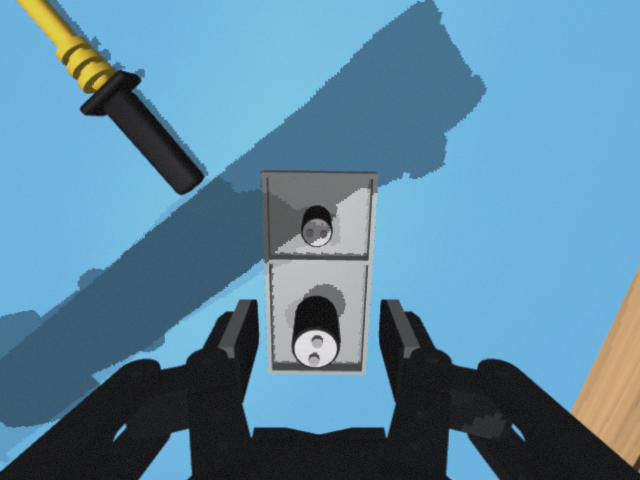

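View pics/side1.png

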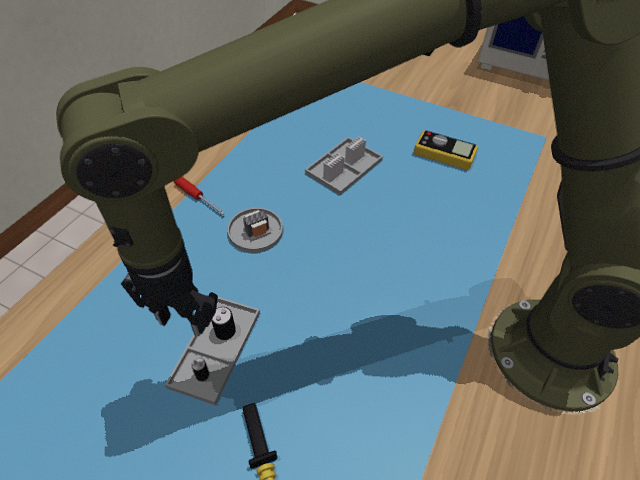

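The small cap (316,228) and big cap (316,340) stand in their bays. The side view shows the heat sinks and transformer upright in place and the meter and probe where they were. Handing in.

```bash
python3 -c "
from rig import bot
print(bot.finish_job())"
```

```text
the job is handed in; nothing more can be done
None
```

I handed the job in at about 27 s: the last pictures show all five parts upright in their bays and dish and the meter and probe where they lay; no verdict was returned.

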